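# Turn cabinet feet over and sort them by the recess underneath

## Task

Two cabinet feet stand steel plate up and look alike; one has a round bored recess in its underside, the other a long slot. Turn each foot over to see which it is and set it, recess up, flat in the tray whose tab has the matching badge (round disc for the bored foot, straight bar for the slotted one), never putting one in the wrong tray. Set the feet down rather than dropping them, and leave the chisel and the sanding block where they lie.

Things in the scene. Friction and masses are not known exactly. Their poses are not given: they have to be found in the camera images.
- foot_bored_mid (a point): one of two square wooden cabinet feet, alike until turned: 64 x 64 mm, 52 mm high, flat sides, 50 mm square steel plate on top at the start, at any yaw, left or right. Hidden in its underside: a round blind hole, 36 mm across and 10 mm deep. Point: centre of the foot (26 mm from either face, 32 mm from each side); z points out of the steel plate (down once turned over), x and y square to the sides
- foot_slotted_mid (a point): one of two square wooden cabinet feet, alike until turned: 64 x 64 mm, 52 mm high, flat sides, 50 mm square steel plate on top at the start, at any yaw, left or right. Hidden in its underside: a straight blind slot, 46 mm long (along y), 12 mm wide and 10 mm deep. Point: centre of the foot (26 mm from either face, 32 mm from each side); z points out of the steel plate (down once turned over), x and y square to the sides
- tray_disc_floor (a point): low open plywood tray, fixed, 144 x 144 mm outside, 132 x 132 mm inside, rim 14 mm above the table; its tab (72 to 116 mm out along -x) carries a raised round disc, 36 mm across. One tray stands left and one right, either way round. Point: middle of the inner floor, 5 mm above the table; x and y square to the walls, z up
- tray_bar_floor (a point): low open plywood tray, fixed, 144 x 144 mm outside, 132 x 132 mm inside, rim 14 mm above the table; its tab (72 to 116 mm out along -x) carries a raised straight bar, 46 x 12 mm. One tray stands left and one right, either way round. Point: middle of the inner floor, 5 mm above the table; x and y square to the walls, z up
- chisel: bystander: wood-handled chisel, 238 x 31 x 28 mm, lying across in front of the feet, loose; origin at the middle of its underside, x along its length
- sanding_block: bystander: brown sanding block, 126 x 97 x 24 mm, lying loose behind the feet; origin at the middle of its underside, x along its length
- foot_bored: the foot with the round recess, as above, about 0.16 kg; origin at the centre of its recessed underside, z towards the steel plate
- foot_slotted: the foot with the slot, as above, about 0.16 kg; origin at the centre of its recessed underside, z towards the steel plate

How it is judged:
By the outcome, as a careful person would: the job done as asked, in the order asked, and still so for the second after the job is handed in, with the robot touching nothing.
It also fails if it takes over 72 s, if anything falls off the work surface, if the arm or the gripper's body presses on something with over 40 N, if the wrist force passes 120 N, or if a joint passes its speed limit or range.

## Robot

A 6-joint arm with a two-finger parallel gripper is mounted at the origin on a cart in front of the work surface, level with it; the furniture and walls round the work are solid. World frame = base frame: x ahead of the robot, y to its left, z up, the work surface at z = 0. Lengths are in mm, angles in rad, forces in N, time in s.
With the tool pointing down it reaches from about 300 to 775 mm from the base axis. Payload 14.6 kg.
Tool frame: the origin (TCP) lies on the front face of the gripper's body, between the roots of the fingers; the fingertips stand 97 mm ahead of it and the grasp point (between the pads) lies 78 mm ahead of it; z points along the fingers, y is the direction in which the jaws open and shut (so a half turn about z gives the same grasp; the last joint's range is limited). The gripper opens to 94 mm and grips with 3 to 60 N. Pads are 16 mm wide; open, the fingers measure 119 mm over their backs; the gripper's body (75 mm by 177 mm) begins 78 mm behind the grasp point.
Start: joints at [-1.204, 0.3, 1.521, -0, 1.321, -0.067], TCP at [231.169, -499.05, 302.646] pointing down, gripper open.
Joint ranges: [-3.03, 3.03], [-0.79, 2.21], [0.23, 2.52], [-1.04, 4.18], [0, 3.07], [-2.55, 2.55]. Speed limits (rad/s): [2.22, 2.22, 2.57, 3.14, 3.14, 3.14].

## Interface

Orientations are given as [roll, pitch, yaw] about the fixed x, y, z axes, in that order (R = Rz(yaw) Ry(pitch) Rx(roll)).
In Python, from cell import manip, eyes, finder gives the robot as it stands.
- The arm moves only by the tool drive_tool, never from a script. Its argument "rows" is a list of rows, each an object with "offset": the shift along the tool's x, y, z in mm, a list of three; "spin": the turn about the tool's z in degrees; "jaw": the finger opening in mm, from 0 to 94. In form: [{"offset": [dx, dy, dz], "spin": spin, "jaw": jaw}, ...]. A call has 1 to 20 rows; each row shifts and turns the commanded pose from where the row before left it, along the tool's axes as they then stand; what a row does not reach is not made up. A row lasts 1/10 s, in which the tool goes at most 50 mm and 8.59 degrees, less where a joint would pass 70% of its speed; a pose out of reach is approached as far as the arm can. A call is refused whole if a number of a shift passes 50 or a number of a turn 8.59, either way. A call with a gripper value outside its range is refused whole. The fingers move at their own pace and stop on an object; "force" is the grip in N (left out, the last holds). Time passes only in rows, so rows that do not move let the fingers close. It gives the time, the measured TCP pose, the force and the opening at its end, in the units of the state.
- manip.read_state(): the state, without advancing time (a new reading comes with each control period).
- eyes.camera(name): name is "scene" or "top" or "wrist"; returns a dict with "color" (400x640x3 uint8, blue, green, red), "depth" (400x640 float32, mm along the optical axis (not along the pixel's ray), 0 where there is no reading), "vfov" (degrees; the focal length in pixels is half the picture's height over the tangent of half this angle, whatever the lens; pixels are square), "cx", "cy" (the principal point, pixels), "D" ([k1, k2, p1, p2, k3] as OpenCV has them; the pictures are not rectified), "rvec" (rotation vector, rad) and "tvec" (3), from world to camera coordinates, as OpenCV has them. Camera axes: x right, y down, z forward; pixel columns grow to the right and rows downward; lengths in mm; the calibration is good to about 2 mm. A picture is of the moment at which its call begins.
- manip.sign_off(): hands the job in, once; it reports no verdict.
Trained networks look in the newest picture that a camera, given by its name, has taken for a name from the list of things; names that differ only in an ending like _2 or _b are one class to them, and where a whole thing is asked for, a point or a joint stands for the part that bears it (a point fixed in the world has none). Each returns a list of dicts, best first, with "p" (0 to 1); they miss things now and then, are a little off and sometimes report something else, mostly with a low value. They report only what shows in the picture. A call takes as long as a camera call.
- finder.find_in(camera, target): "uv" ([column, row] in pixels, amid what is visible of it).
The state is a dict: "clock": time; "joints": joint angles; "qd": joint speeds; "effort": joint torques, N m; "eef_pos": TCP position; "eef_rot": TCP orientation; "wrist_force": force on the tool from outside, world axes, zero at the start; "moment": the same for the moment, N m; "finger_gap": finger opening in mm.
Only numpy, scipy, OpenCV 4.12 (cv2) and the standard library are available. Lean on these libraries where they do the work, as an engineer would, in place of code of your own. Each camera call takes 0.05 s, during which the arm holds its last target. There are 200 camera calls.

## Working session

There is one attempt and no reset: what is moved stays moved. The work goes in short steps, Python scripts to look and compute and a tool call to move; the robot and the scene stay as the last step left them, time stands still between calls to the robot, and variables do not carry over. Pictures are saved under pics/ and viewed, about 8 in all and at most 12, crops included, and the job is handed in when it is done.

Besides the shell and the picture viewer there is one more tool, called after "Emit:" as a command line: name --argument value ..., lists and objects as JSON in quotes. drive_tool: Moves the arm, as the interface text tells. Its arguments: {"type":"object","properties":{"rows":{"type":"array","items":{"type":"object","properties":{"offset":{"type":"array","items":{"type":"number"}},"spin":{"type":"number"},"jaw":{"type":"number"}}}},"force":{"type":"number"}},"required":["rows"]}

```bash
ls; mkdir -p pics
cat > h.py <<'E'
import numpy as np, cv2
from cell import manip, eyes, finder
def K(c):
    f=200/np.tan(np.radians(c['vfov'])/2); return np.array([[f,0,c['cx']],[0,f,c['cy']],[0,0,1.]])
def ray(c,uv):
    uv=np.asarray(uv,float).reshape(-1,1,2)
    n=cv2.undistortPoints(uv,K(c),np.array(c['D'])).reshape(-1,2)
    R=cv2.Rodrigues(np.array(c['rvec']))[0]; t=np.array(c['tvec']).ravel()
    return (-R.T@t), np.c_[n,np.ones(len(n))]@R
def at_z(c,uv,z):
    o,d=ray(c,uv); return o+d*((z-o[2])/d[:,2])[:,None]
def cloud(c):
    v,u=np.mgrid[0:400,0:640]; o,d=ray(c,np.c_[u.ravel(),v.ravel()])
    P=o+d*c['depth'].ravel()[:,None]; P[c['depth'].ravel()==0]=np.nan
    return P.reshape(400,640,3)
E
python3 - <<'E'
from h import *
c=eyes.camera('top'); cv2.imwrite('pics/top0.png',c['color'])
for n in ['foot_bored','foot_slotted','tray_disc_floor','tray_bar_floor','chisel','sanding_block']:
    for r in finder.find_in('top',n)[:3]:
        print(n,np.round(r['uv']),round(r['p'],2),at_z(c,r['uv'],52 if 'foot' in n else 5).round())
P=cloud(c); np.save('P0.npy',P)
print(-cv2.Rodrigues(np.array(c['rvec']))[0].T@np.array(c['tvec']).ravel())
m=((P[...,2]>44)&(P[...,2]<60)).astype(np.uint8)
n,l,s,ct=cv2.connectedComponentsWithStats(m)
for i in range(1,n):
    if s[i,4]>150:
        q=P[l==i]; print(s[i],np.median(q,0).round(1),cv2.minAreaRect(q[:,:2].astype(np.float32)))
s=eyes.camera('scene'); cv2.imwrite('pics/sc0.png',s['color'])
print(manip.read_state())
E
```

```text
pics
foot_bored [367. 218.] 0.94 [[ 536. -126.   52.]]
foot_slotted [285. 210.] 0.82 [[565.  91.  52.]]
tray_disc_floor [430. 254.] 0.91 [[ 436. -298.    5.]]
tray_bar_floor [206. 256.] 0.64 [[450. 313.   5.]]
chisel [326. 272.] 0.96 [[396. -11.   5.]]
sanding_block [292. 140.] 0.81 [[767.  71.   5.]]
[ 444.55191373   -9.94039468 1241.82631065]
[358 117  37  25 896] [ 777.  -159.9   54.4] ((778.1070556640625, -159.89109802246094), (98.32181549072266, 67.89788055419922), 87.86825561523438)
[ 55 134   7  70 237] [687.3 726.7  51.4] ((699.6812133789062, 726.4437866210938), (196.72035217285156, 8.921509742736816), 1.004133701324463)
[267 195  33  32 578] [564.1  95.8  51.8] ((564.4762573242188, 96.05172729492188), (64.16410827636719, 64.1123275756836), 35.07467269897461)
[357 208  27  26 562] [ 530.8 -131.6   51.8] ((531.3052978515625, -132.10009765625), (61.378379821777344, 64.34070587158203), 6.378276348114014)
[ 96 285  14  39 187] [336.8 581.5  53. ] ((326.76141357421875, 588.495849609375), (34.166175842285156, 100.52748107910156), 88.96207427978516)
{'clock': 0.4, 'joints': array([-1.20359479e+00,  3.00011855e-01,  1.52105043e+00, -6.12582617e-06,
        1.32073484e+00, -6.66084353e-02]), 'qd': array([ 0.00063171, -0.00071246, -0.00150614,  0.00047822,  0.0015071 ,
        0.00020376]), 'effort': array([-1.36022649e-03, -5.31203270e+01, -3.52609026e+01,  7.07880082e-02,
        2.18563783e-02, -2.51556565e-05]), 'eef_pos': array([ 231.1661328 , -499.03666572,  302.56284434]), 'eef_rot': array([-3.14138823e+00, -7.68805487e-06,  4.33811485e-01]), 'wrist_force': array([0.28798696, 0.29564652, 0.07951465]), 'moment': array([ 0.0064917 ,  0.02854645, -0.01283228]), 'finger_gap': 94.24649668185475}
```

View pics/top0.png

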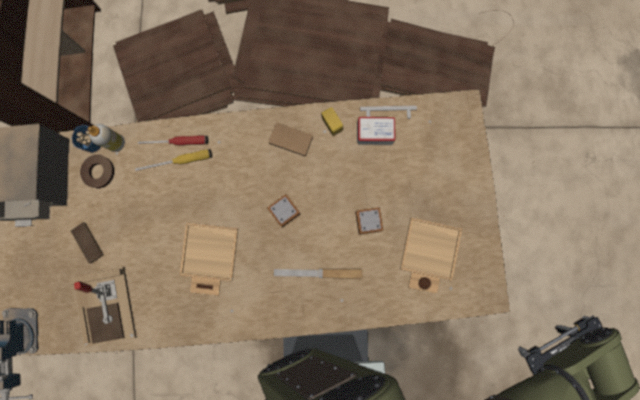

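View pics/sc0.png

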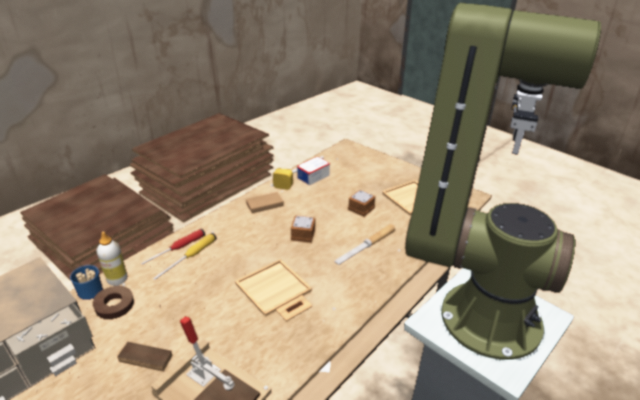

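Emit:
drive_tool --rows '[{"offset": [34, -18, 4], "spin": 0, "jaw": 90}, {"offset": [34, -18, 4], "spin": 0, "jaw": 90}, {"offset": [34, -18, 4], "spin": 0, "jaw": 90}, {"offset": [34, -18, 4], "spin": 0, "jaw": 90}, {"offset": [34, -18, 4], "spin": 0, "jaw": 90}, {"offset": [34, -18, 4], "spin": 0, "jaw": 90}, {"offset": [34, -18, 4], "spin": 0, "jaw": 90}, {"offset": [34, -18, 4], "spin": 0, "jaw": 90}, {"offset": [34, -18, 4], "spin": 0, "jaw": 90}, {"offset": [34, -18, 4], "spin": 0, "jaw": 90}, {"offset": [34, -18, 4], "spin": 0, "jaw": 90}, {"offset": [34, -18, 4], "spin": 0, "jaw": 90}, {"offset": [0, 0, 0], "spin": 6.2, "jaw": 90}, {"offset": [0, 0, 0], "spin": 6.2, "jaw": 90}, {"offset": [0, 0, 0], "spin": 6.2, "jaw": 90}, {"offset": [0, 0, 0], "spin": 0, "jaw": 90}]'

```text
clock: 2.0
eef_pos: [510.6, -131.5, 254.6]
eef_rot: [-3.142, 0.0, 0.108]
wrist_force: [-0.2, -0.4, 0.9]
finger_gap: 89.7
```

```bash
cat >> h.py <<'E'
def to(x,y,z=None,yaw=None):
    "tool offsets to bring the TCP to world x,y,z; spin to yaw (deg), done after the shift"
    s=manip.read_state(); p=s['eef_pos']; a=s['eef_rot'][2]
    d=np.array([x,y])-p[:2]; r=[d[0]*np.cos(a)+d[1]*np.sin(a), d[0]*np.sin(a)-d[1]*np.cos(a)]
    print('tcp',p.round(1),'yaw',np.degrees(a).round(1),'gap',round(s['finger_gap'],1),'F',s['wrist_force'].round(1),'t',s['clock'])
    print('offset',np.round(r,1),None if z is None else round(p[2]-z,1),'spin',None if yaw is None else round(np.degrees(a)-yaw,1))
def feet(c,zlo,zhi,amin=400,wh=None):
    P=cloud(c); m=((P[...,2]>zlo)&(P[...,2]<zhi)).astype(np.uint8)
    n,l,s,_=cv2.connectedComponentsWithStats(m)
    for i in range(1,n):
        if s[i,4]>amin:
            q=P[l==i]; r=cv2.minAreaRect(q[:,:2].astype(np.float32))
            print('px',s[i],'medz',np.median(q[:,2]).round(1),'rect',np.round(r[0],1),np.round(r[1],1),round(r[2],1))
    return P
E
python3 - <<'E'
from h import *
c=eyes.camera('wrist'); cv2.imwrite('pics/w1.png',c['color'])
print('cam',-cv2.Rodrigues(np.array(c['rvec']))[0].T@np.array(c['tvec']).ravel())
feet(c,46,57)
to(513,-134,100,6)
E
```

```text
cam [ 590.39247521 -124.21646409  336.37253899]
px [  17   59  100  100 5309] medz 51.0 rect [563.7  95.7] [64.5 65.3] 34.6
px [ 284  140   71   69 4632] medz 51.2 rect [ 530.1 -131.3] [63.9 63.8] 6.4
tcp [ 510.6 -131.5  254.6] yaw 6.4 gap 90.4 F [-0.5  0.6  0.4] t 2.05
offset [2.1 2.7] 154.6 spin 0.4
```

View pics/w1.png

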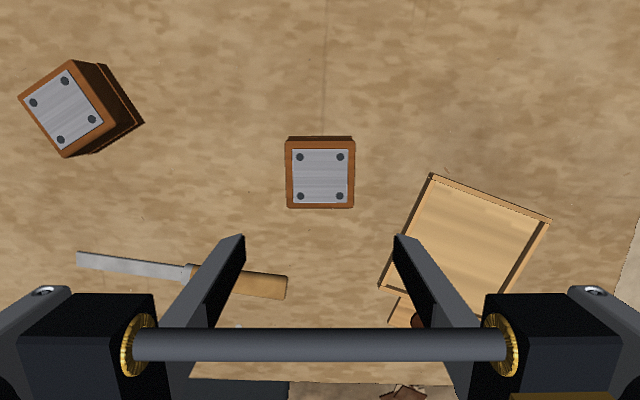

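Emit:
drive_tool --force 4 --rows '[{"offset": [-0.6, 2, 30], "spin": 0, "jaw": 90}, {"offset": [0, 0, 30], "spin": 0, "jaw": 90}, {"offset": [0, 0, 30], "spin": 0, "jaw": 90}, {"offset": [0, 0, 30], "spin": 0, "jaw": 90}, {"offset": [0, 0, 25], "spin": 0, "jaw": 85}, {"offset": [0, 0, 9.6], "spin": 0, "jaw": 75}, {"offset": [0, 0, 0], "spin": 0, "jaw": 60}, {"offset": [0, 0, 0], "spin": 0, "jaw": 55}, {"offset": [0, 0, 0], "spin": 0, "jaw": 55}, {"offset": [0, 0, 0], "spin": 0, "jaw": 55}, {"offset": [0, 0, 0], "spin": 0, "jaw": 55}, {"offset": [3, 0, -6], "spin": 0, "jaw": 55}, {"offset": [4, 0, -7], "spin": 0, "jaw": 55}, {"offset": [5, 0, -5], "spin": 0, "jaw": 55}, {"offset": [5, 0, -5], "spin": 0, "jaw": 55}]'

```text
clock: 3.55
eef_pos: [527.7, -131.7, 123.7]
eef_rot: [3.141, -0.0, 0.109]
wrist_force: [-0.2, -0.5, -1.8]
finger_gap: 64.2
```

Run:
```python
from h import *
c=eyes.camera('wrist'); cv2.imwrite('pics/w2.png',c['color'])
to(510,-133)
P=cloud(c); 
for v in (120,150,180,200,215,230,250,270): print(v,P[v,320].round(1))
```

```text
tcp [ 528.5 -131.7  124.5] yaw 6.3 gap 64.1 F [ 0.5 -0.4 -1.7] t 3.6
offset [-18.5  -0.8] None spin None
120 [ 599.4 -126.    -0.8]
150 [ 580.8 -128.1   -1.2]
180 [ 577.  -128.2   69.5]
200 [ 569.4 -129.1   74.3]
215 [ 562.4 -129.8   73.5]
230 [ 555.4 -130.6   73.4]
250 [ 545.7 -131.7   73.1]
270 [ 536.5 -132.7   74.5]
```

View pics/w2.png

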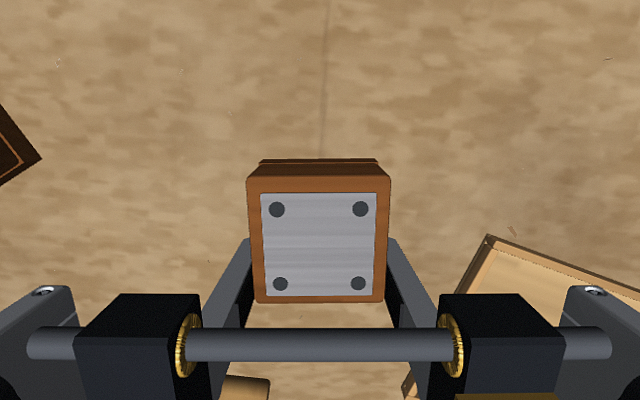

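Emit:
drive_tool --force 3 --rows '[{"offset": [0, 0, 5], "spin": 0, "jaw": 55}, {"offset": [0, 0, 0], "spin": 0, "jaw": 55}, {"offset": [0, 0, -3], "spin": 0, "jaw": 55}, {"offset": [0, 0, -12], "spin": 0, "jaw": 55}, {"offset": [0, 0, 12], "spin": 0, "jaw": 55}, {"offset": [0, 0, -12], "spin": 0, "jaw": 55}, {"offset": [0, 0, 0], "spin": 0, "jaw": 55}]'

```text
clock: 4.3
eef_pos: [527.5, -131.9, 134.3]
eef_rot: [3.141, -0.001, 0.109]
wrist_force: [0.2, 0.1, -1.3]
finger_gap: 64.3
```

Run:
```python
from h import *
c=eyes.camera('wrist'); cv2.imwrite('pics/w3.png',c['color'])
to(510,-133)
P=cloud(c); 
for v in (120,150,180,200,215,230,250,270): print(v,P[v,320].round(1))
```

```text
tcp [ 527.4 -131.9  133.9] yaw 6.3 gap 63.9 F [-0.4  0.8 -1.4] t 4.35
offset [-17.4  -0.8] None spin None
120 [ 598.9 -126.3   -1. ]
150 [ 5.794e+02 -1.285e+02 -4.000e-01]
180 [ 570.2 -129.3   50.4]
200 [ 561.1 -130.3   56.7]
215 [ 554.7 -131.    61.9]
230 [ 548.  -131.7   65.4]
250 [ 540.1 -132.6   72.1]
270 [ 530.6 -133.6   74.5]
```

Emit:
drive_tool --rows '[{"offset": [0, 0, -16], "spin": 0, "jaw": 55}, {"offset": [0, 0, 12], "spin": 0, "jaw": 55}, {"offset": [0, 0, -12], "spin": 0, "jaw": 55}, {"offset": [0, 0, 12], "spin": 0, "jaw": 55}, {"offset": [0, 0, -12], "spin": 0, "jaw": 55}, {"offset": [0, 0, 0], "spin": 0, "jaw": 55}]'

```text
clock: 4.95
eef_pos: [527.5, -131.9, 150.0]
eef_rot: [3.141, -0.001, 0.109]
wrist_force: [0.2, 0.6, -2.5]
finger_gap: 64.3
```

Run:
```python
from h import *
c=eyes.camera('wrist'); cv2.imwrite('pics/w4.png',c['color'])
to(510,-133)
P=cloud(c); 
for v in (120,150,180,200,215,230,250,270,290): print(v,P[v,320].round(1))
```

```text
tcp [ 527.4 -131.8  149.7] yaw 6.3 gap 64.2 F [ 1.   0.7 -1.9] t 5.0
offset [-17.4  -0.7] None spin None
120 [ 598.3 -126.4   -0.7]
150 [ 577.5 -128.7    0.6]
180 [ 568.3 -129.5   57.8]
200 [ 559.3 -130.5   66.5]
215 [ 553.3 -131.1   73.7]
230 [ 547.  -131.8   78.9]
250 [ 539.5 -132.6   86.6]
270 [ 530.3 -133.6   89.8]
290 [ 504.4 -136.6   66.1]
```

Emit:
drive_tool --rows '[{"offset": [0, 0, 20], "spin": 0, "jaw": 55}, {"offset": [0, 0, -25], "spin": 0, "jaw": 55}, {"offset": [0, 0, 20], "spin": 0, "jaw": 55}, {"offset": [0, 0, -20], "spin": 0, "jaw": 55}, {"offset": [0, 0, 20], "spin": 0, "jaw": 55}, {"offset": [0, 0, -20], "spin": 0, "jaw": 55}, {"offset": [0, 0, 20], "spin": 0, "jaw": 55}, {"offset": [0, 0, -20], "spin": 0, "jaw": 55}, {"offset": [0, 0, 0], "spin": 0, "jaw": 55}]'

```text
clock: 5.9
eef_pos: [527.8, -132.0, 155.6]
eef_rot: [3.141, -0.003, 0.109]
wrist_force: [-0.4, -0.6, -2.0]
finger_gap: 64.2
```

```bash
cat >> h.py <<'E'
def slope(cam='wrist'):
    c=eyes.camera(cam); P=cloud(c)
    for v in range(120,300,14): print(v,P[v,320].round(1))
    to(510,-133); return c
E
python3 - <<'E'
from h import *
slope()
E
```

```text
120 [ 598.7 -126.6   -0.6]
134 [ 588.7 -127.7   -2.1]
148 [ 578.7 -128.8   -0.9]
162 [ 5.685e+02 -1.300e+02  1.000e-01]
176 [ 569.2 -129.6   54.5]
190 [ 563.6 -130.2   65.5]
204 [ 557.5 -130.9   71.7]
218 [ 551.8 -131.5   78.2]
232 [ 546.4 -132.1   84.4]
246 [ 541.7 -132.5   91.4]
260 [ 536.2 -133.1   95.5]
274 [ 529.5 -133.9   97.1]
288 [ 518.5 -135.1   91.7]
tcp [ 527.5 -131.9  154.8] yaw 6.3 gap 63.7 F [-1.  -0.  -1.9] t 5.95
offset [-17.5  -0.8] None spin None
```

Emit:
drive_tool --rows '[{"offset": [0, 0, 12], "spin": 0, "jaw": 55}, {"offset": [3, 0, 8], "spin": 0, "jaw": 55}, {"offset": [5, 0, 1.5], "spin": 0, "jaw": 55}, {"offset": [5, 0, 0], "spin": 0, "jaw": 55}, {"offset": [5, 0, 0], "spin": 0, "jaw": 55}, {"offset": [5, 0, 0], "spin": 0, "jaw": 55}, {"offset": [5, 0, 0], "spin": 0, "jaw": 55}, {"offset": [5, 0, 0], "spin": 0, "jaw": 55}, {"offset": [5, 0, 1], "spin": 0, "jaw": 55}, {"offset": [5, 0, 1], "spin": 0, "jaw": 55}]'

```text
clock: 6.95
eef_pos: [570.3, -127.1, 130.7]
eef_rot: [3.141, -0.0, 0.109]
wrist_force: [-0.3, -0.9, 2.2]
finger_gap: 63.9
```

Run:
```python
from h import *
slope()
```

```text
120 [ 6.418e+02 -1.214e+02 -4.000e-01]
134 [ 632.9 -122.4   -1.2]
148 [ 6.239e+02 -1.234e+02 -6.000e-01]
162 [ 6.147e+02 -1.244e+02 -3.000e-01]
176 [ 6.052e+02 -1.255e+02 -6.000e-01]
190 [ 604.6 -125.4   35.1]
204 [ 599.1 -126.    44.6]
218 [ 594.  -126.5   53. ]
232 [ 588.6 -127.1   59.2]
246 [ 584.4 -127.5   67. ]
260 [ 580.  -128.    73.3]
274 [ 573.5 -128.7   75.1]
288 [ 567.4 -129.4   77.5]
tcp [ 570.8 -127.   130.6] yaw 6.3 gap 64.3 F [1.3 1.1 0.3] t 7.0
offset [-61.1  -0.6] None spin None
```

Emit:
drive_tool --rows '[{"offset": [5, 0, 1], "spin": 0, "jaw": 55}, {"offset": [5, 0, 1], "spin": 0, "jaw": 55}, {"offset": [5, 0, 0], "spin": 0, "jaw": 55}, {"offset": [5, 0, 0], "spin": 0, "jaw": 55}, {"offset": [5, 0, 0], "spin": 0, "jaw": 55}, {"offset": [5, 0, 0], "spin": 0, "jaw": 55}, {"offset": [5, 0, 0], "spin": 0, "jaw": 55}]'

```text
clock: 7.7
eef_pos: [605.1, -123.2, 128.4]
eef_rot: [-3.142, 0.0, 0.109]
wrist_force: [0.2, -0.7, -2.4]
finger_gap: 63.9
```

Run:
```python
from h import *
slope()
```

```text
120 [ 676.6 -117.5   -0.9]
134 [ 667.8 -118.5   -1.2]
148 [ 658.8 -119.5   -1.3]
162 [ 649.7 -120.5   -0.7]
176 [ 640.3 -121.6   -0.7]
190 [ 6.307e+02 -1.226e+02 -4.000e-01]
204 [ 631.2 -122.5   33.5]
218 [ 626.6 -122.9   44.7]
232 [ 622.4 -123.4   54.7]
246 [ 618.7 -123.7   63.8]
260 [ 614.8 -124.2   71.2]
274 [ 609.3 -124.8   74.7]
288 [ 601.7 -125.6   74.5]
tcp [ 605.6 -123.1  128.5] yaw 6.3 gap 64.1 F [ 0.4 -0.1 -2.3] t 7.75
offset [-96.1  -0.6] None spin None
```

Emit:
drive_tool --rows '[{"offset": [4, 0, 2], "spin": 0, "jaw": 55}, {"offset": [4, 0, 2], "spin": 0, "jaw": 55}, {"offset": [3, 0, 2], "spin": 0, "jaw": 55}, {"offset": [3, 0, 2], "spin": 0, "jaw": 55}, {"offset": [2, 0, 2], "spin": 0, "jaw": 55}, {"offset": [2, 0, 2], "spin": 0, "jaw": 55}, {"offset": [0, 0, 1], "spin": 0, "jaw": 55}]'

```text
clock: 8.45
eef_pos: [622.9, -121.3, 115.5]
eef_rot: [3.141, -0.001, 0.109]
wrist_force: [2.7, 1.3, 3.2]
finger_gap: 63.8
```

Run:
```python
from h import *
c=slope(); cv2.imwrite('pics/w5.png',c['color'])
```

```text
120 [ 695.  -115.5   -1. ]
134 [ 6.868e+02 -1.164e+02  1.000e-01]
148 [ 678.3 -117.4   -1.6]
162 [ 6.698e+02 -1.183e+02 -1.000e-01]
176 [ 6.610e+02 -1.193e+02 -4.000e-01]
190 [ 6.519e+02 -1.203e+02 -5.000e-01]
204 [ 642.6 -121.4   -0.7]
218 [ 641.6 -121.4   23.6]
232 [ 641.4 -121.3   44.6]
246 [ 639.3 -121.5   57.1]
260 [ 636.  -121.8   65.1]
274 [ 628.7 -122.7   64.6]
288 [ 620.8 -123.6   63.6]
tcp [ 622.7 -121.3  115.4] yaw 6.3 gap 64.2 F [1.6 0.5 0.9] t 8.5
offset [-113.3   -0.6] None spin None
```

View pics/w5.png

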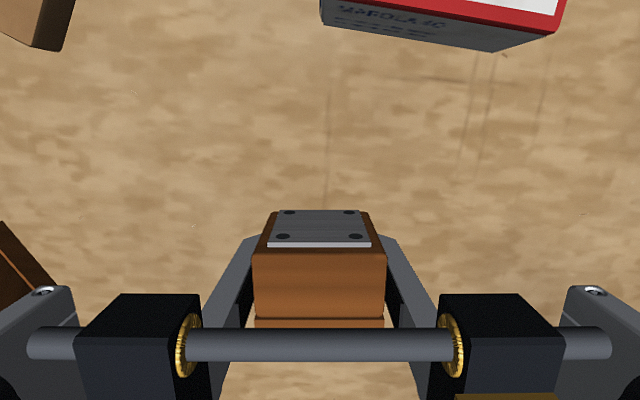

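Emit:
drive_tool --rows '[{"offset": [0, 0, 0], "spin": 0, "jaw": 75}, {"offset": [0, 0, 0], "spin": 0, "jaw": 75}, {"offset": [0, 0, 0], "spin": 0, "jaw": 75}, {"offset": [-20, 0, 0], "spin": 0, "jaw": 75}, {"offset": [-10, 0, 0], "spin": 0, "jaw": 75}, {"offset": [0, 0, 0], "spin": 0, "jaw": 75}]'

```text
clock: 9.1
eef_pos: [591.9, -124.7, 115.6]
eef_rot: [-3.141, 0.001, 0.109]
wrist_force: [0.2, -0.7, -0.2]
finger_gap: 75.0
```

Run:
```python
from h import *
c=slope(); feet(c,58,68); feet(c,45,70)
```

```text
120 [ 663.9 -118.9   -0.7]
134 [ 655.8 -119.8    0.9]
148 [ 6.473e+02 -1.208e+02 -6.000e-01]
162 [ 642.1 -121.3   20.1]
176 [ 641.8 -121.2   56. ]
190 [ 637.1 -121.7   62.9]
204 [ 631.2 -122.4   63.9]
218 [ 624.5 -123.1   63.1]
232 [ 618.1 -123.8   63.7]
246 [ 611.3 -124.6   63.6]
260 [ 604.5 -125.3   64.1]
274 [ 597.  -126.2   63.5]
288 [ 550.2 -131.6   -0.8]
tcp [ 592.7 -124.7  115.8] yaw 6.2 gap 74.8 F [-0.2 -0.5  0.5] t 9.15
offset [-83.1  -0.7] None spin None
px [  246   183   145   105 14476] medz 63.6 rect [ 614.4 -123.5] [50.2 64.3] 6.5
px [210 264  35  43 458] medz 63.3 rect [588.4 -86.7] [21.4  9.7] 41.1
px [394 264  35  44 461] medz 63.1 rect [ 597.4 -165.4] [ 9.8 21.5] 61.6
px [  209   171   182   138 16985] medz 63.5 rect [ 612.1 -115.1] [60.3 83.2] 10.0
px [ 389  252   41   57 1045] medz 58.8 rect [ 597.4 -165.5] [10.1 21.5] 60.9
```

Emit:
drive_tool --force 3 --rows '[{"offset": [0, 0, 15], "spin": 0, "jaw": 75}, {"offset": [0, 0, 0], "spin": 0, "jaw": 60}, {"offset": [0, 0, 0], "spin": 0, "jaw": 55}, {"offset": [0, 0, 0], "spin": 0, "jaw": 55}, {"offset": [0, 0, 0], "spin": 0, "jaw": 55}, {"offset": [0, 0, -20], "spin": 0, "jaw": 55}, {"offset": [-10, 0, -25], "spin": 0, "jaw": 55}, {"offset": [-10, 0, 15], "spin": 0, "jaw": 55}, {"offset": [-10, 0, -20], "spin": 0, "jaw": 55}, {"offset": [-10, 0, 15], "spin": 0, "jaw": 55}, {"offset": [-10, 0, -20], "spin": 0, "jaw": 55}, {"offset": [-10, 0, 15], "spin": 0, "jaw": 55}, {"offset": [-10, 0, -15], "spin": 0, "jaw": 55}, {"offset": [-10, 0, 0], "spin": 0, "jaw": 55}, {"offset": [0, 0, 0], "spin": 0, "jaw": 55}]'

```text
clock: 10.65
eef_pos: [512.5, -133.4, 155.7]
eef_rot: [3.141, -0.0, 0.109]
wrist_force: [-0.2, 0.7, -2.2]
finger_gap: 64.1
```

Run:
```python
from h import *
c=slope(); cv2.imwrite('pics/w6.png',c['color'])
```

```text
120 [ 583.  -128.    -1.8]
134 [ 573.2 -129.1   -0.9]
148 [ 5.631e+02 -1.302e+02 -3.000e-01]
162 [ 5.528e+02 -1.314e+02 -2.000e-01]
176 [ 542.1 -132.6   -0.8]
190 [ 545.6 -132.    55.4]
204 [ 538.6 -132.7   60.3]
218 [ 527.9 -133.9   54.2]
232 [ 521.  -134.7   59.7]
246 [ 513.7 -135.5   63.3]
260 [ 506.5 -136.3   67. ]
274 [ 499.2 -137.1   70.5]
288 [ 498.5 -137.1   84.3]
tcp [ 513.  -133.4  155.5] yaw 6.2 gap 63.9 F [ 0.2  0.  -2.5] t 10.7
offset [-3.  -0.7] None spin None
```

Emit:
drive_tool --rows '[{"offset": [0, 0, 6], "spin": 0, "jaw": 55}, {"offset": [0, 0, 5], "spin": 0, "jaw": 55}, {"offset": [0, 0, 4], "spin": 0, "jaw": 55}, {"offset": [0, 0, 3], "spin": 0, "jaw": 55}, {"offset": [0, 0, 3], "spin": 0, "jaw": 55}, {"offset": [0, 0, 3], "spin": 0, "jaw": 55}, {"offset": [0, 0, 3], "spin": 0, "jaw": 55}, {"offset": [0, 0, 0], "spin": 0, "jaw": 55}]'

```text
clock: 11.5
eef_pos: [513.1, -133.3, 128.1]
eef_rot: [-3.141, 0.0, 0.109]
wrist_force: [-0.3, 0.9, -1.2]
finger_gap: 63.9
```

Run:
```python
from h import *
c=slope(); cv2.imwrite('pics/w7.png',c['color'])
```

```text
120 [ 5.847e+02 -1.275e+02 -3.000e-01]
134 [ 5.760e+02 -1.285e+02  1.000e-01]
148 [ 567.  -129.5   -0.6]
162 [ 557.8 -130.5   -0.7]
176 [ 548.3 -131.6   -1.3]
190 [ 538.8 -132.7   -0.9]
204 [ 5.291e+02 -1.338e+02 -2.000e-01]
218 [ 535.8 -132.8   47.6]
232 [ 528.8 -133.6   50. ]
246 [ 517.5 -134.9   43. ]
260 [ 510.6 -135.7   46.7]
274 [ 503.  -136.5   48.6]
288 [ 496.3 -137.2   52.3]
tcp [ 513.1 -133.3  128.2] yaw 6.3 gap 63.8 F [ 0.1 -0.8 -1.9] t 11.55
offset [-3.1 -0.6] None spin None
```

View pics/w7.png

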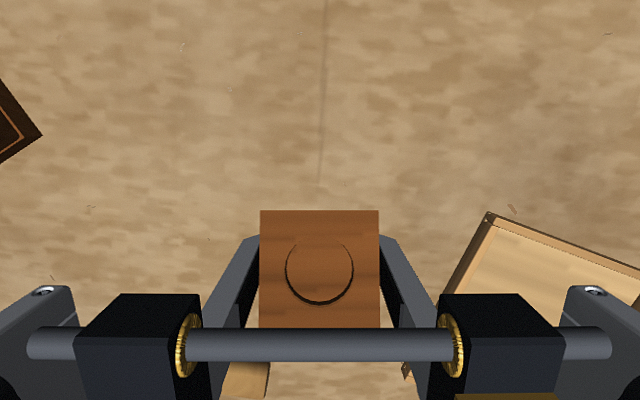

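Emit:
drive_tool --rows '[{"offset": [0, 0, 1], "spin": 0, "jaw": 55}, {"offset": [-3, 0, 1], "spin": 0, "jaw": 55}, {"offset": [-4, 0, 1], "spin": 0, "jaw": 55}, {"offset": [-4, 0, 1], "spin": 0, "jaw": 55}, {"offset": [-4, 0, 0], "spin": 0, "jaw": 55}, {"offset": [-4, 0, 0], "spin": 0, "jaw": 55}]'

```text
clock: 12.15
eef_pos: [493.8, -135.4, 124.3]
eef_rot: [-3.141, 0.001, 0.109]
wrist_force: [-0.9, -1.3, -1.8]
finger_gap: 63.9
```

Run:
```python
from h import *
c=slope()
```

```text
120 [ 565.4 -129.7   -0.9]
134 [ 556.8 -130.7   -0.9]
148 [ 548.1 -131.6   -0.6]
162 [ 539.  -132.7   -1.2]
176 [ 529.9 -133.7   -0.6]
190 [ 520.3 -134.8   -1.2]
204 [ 515.6 -135.2   15.4]
218 [ 518.  -134.8   48.3]
232 [ 511.3 -135.6   51. ]
246 [ 499.3 -136.9   41.9]
260 [ 491.6 -137.8   43.6]
274 [ 483.9 -138.7   45.4]
288 [ 474.4 -139.7   44.4]
tcp [ 493.4 -135.5  124.3] yaw 6.2 gap 63.9 F [-0.4  0.7 -2.7] t 12.2
offset [16.8 -0.6] None spin None
```

Emit:
drive_tool --rows '[{"offset": [0, 0, 1.5], "spin": 0, "jaw": 55}, {"offset": [0, 0, 1.5], "spin": 0, "jaw": 55}, {"offset": [0, 0, 1.5], "spin": 0, "jaw": 55}, {"offset": [0, 0, 1.5], "spin": 0, "jaw": 55}, {"offset": [0, 0, 0], "spin": 0, "jaw": 55}]'

```text
clock: 12.7
eef_pos: [494.6, -135.4, 118.5]
eef_rot: [3.141, -0.001, 0.109]
wrist_force: [1.3, 0.1, 0.5]
finger_gap: 63.8
```

Run:
```python
from h import *
c=slope()
```

```text
120 [ 5.666e+02 -1.296e+02 -2.000e-01]
134 [ 558.3 -130.5    0.8]
148 [ 549.7 -131.5   -0.9]
162 [ 5.411e+02 -1.324e+02  1.000e-01]
176 [ 531.9 -133.5   -0.8]
190 [ 522.7 -134.5   -1.2]
204 [ 5.135e+02 -1.355e+02 -4.000e-01]
218 [ 514.5 -135.3   30. ]
232 [ 514.2 -135.3   50.1]
246 [ 507.3 -136.    51.8]
260 [ 494.3 -137.5   41.4]
274 [ 485.9 -138.5   41.5]
288 [ 477.1 -139.4   41.5]
tcp [ 494.5 -135.4  118.5] yaw 6.3 gap 63.5 F [ 1.  -0.2  0. ] t 12.75
offset [15.6 -0.7] None spin None
```

Emit:
drive_tool --rows '[{"offset": [0, 0, 0], "spin": 0, "jaw": 75}, {"offset": [0, 0, 0], "spin": 0, "jaw": 75}, {"offset": [-12, 0, 0], "spin": 0, "jaw": 75}, {"offset": [0, 0, 0], "spin": 0, "jaw": 75}]'

```text
clock: 13.15
eef_pos: [481.6, -136.7, 118.3]
eef_rot: [-3.141, 0.001, 0.109]
wrist_force: [-0.0, -0.1, 0.2]
finger_gap: 74.9
```

Run:
```python
from h import *
c=slope(); feet(c,48,56)
P=np.load('P0.npy')
for y in (-300,310):
    m=((P[...,2]>8)&(P[...,2]<22)&(abs(P[...,0]-450)<110)&(abs(P[...,1]-y)<110)).astype(np.uint8)
    q=P[m>0][:,:2].astype(np.float32); print(len(q),cv2.minAreaRect(q))
    z=P[(abs(P[...,0]-460)<40)&(abs(P[...,1]-y)<40)][:,2]; print(np.median(z))
```

```text
120 [ 553.5 -130.9   -0.7]
134 [ 5.452e+02 -1.318e+02 -1.000e-01]
148 [ 5.367e+02 -1.328e+02  2.000e-01]
162 [ 5.280e+02 -1.337e+02  4.000e-01]
176 [ 518.8 -134.8   -1.2]
190 [ 514.3 -135.2   17. ]
204 [ 513.8 -135.2   43.7]
218 [ 509.2 -135.7   51.7]
232 [ 501.5 -136.5   51. ]
246 [ 490.  -137.8   42.3]
260 [ 481.6 -138.8   41.9]
274 [ 473.3 -139.7   42.2]
288 [ 464.6 -140.7   42.2]
tcp [ 482.2 -136.7  118.6] yaw 6.2 gap 74.9 F [1.3 0.  0.9] t 13.2
offset [28.  -0.7] None spin None
px [  253   205   132   116 10883] medz 51.7 rect [ 482.3 -138. ] [65.3 64.6] 6.0
1441 ((427.82958984375, -304.9581604003906), (199.63592529296875, 189.7726593017578), 75.14381408691406)
6.391549000702071
1246 ((451.3218688964844, 314.707275390625), (185.14967346191406, 210.0371551513672), 89.104248046875)
5.892303903008042
```

Emit:
drive_tool --force 20 --rows '[{"offset": [0, 1, 10], "spin": 0, "jaw": 75}, {"offset": [0, 0, 0], "spin": 0, "jaw": 60}, {"offset": [0, 0, 0], "spin": 0, "jaw": 55}, {"offset": [0, 0, 0], "spin": 0, "jaw": 55}, {"offset": [0, 0, 0], "spin": 0, "jaw": 55}, {"offset": [0, 0, -25], "spin": 0, "jaw": 55}, {"offset": [0, 0, -30], "spin": 0, "jaw": 55}, {"offset": [0, 0, -35], "spin": 0, "jaw": 55}, {"offset": [0, 0, -35], "spin": 0, "jaw": 55}, {"offset": [0, 0, -35], "spin": 0, "jaw": 55}, {"offset": [-25, 5, -30], "spin": 0, "jaw": 55}, {"offset": [-25, 5, 0], "spin": 0, "jaw": 55}, {"offset": [-25, 5, 0], "spin": 0, "jaw": 55}, {"offset": [0, 0, 0], "spin": 0, "jaw": 55}]'

```text
clock: 14.6
eef_pos: [407.8, -161.2, 298.9]
eef_rot: [3.141, -0.0, 0.108]
wrist_force: [-0.3, 1.4, -2.5]
finger_gap: 63.9
```

Run:
```python
from h import *
c=eyes.camera('wrist'); cv2.imwrite('pics/w8.png',c['color'])
t=eyes.camera('top')
print(at_z(t,[431.5,249],12))
to(450,-305,250)
```

```text
[[ 450.01672102 -301.62128695   12.        ]]
tcp [ 409.6 -160.8  298.9] yaw 6.2 gap 63.8 F [-0.5 -0.6 -1.9] t 14.7
offset [ 24.5 147.7] 48.9 spin None
```

View pics/w8.png

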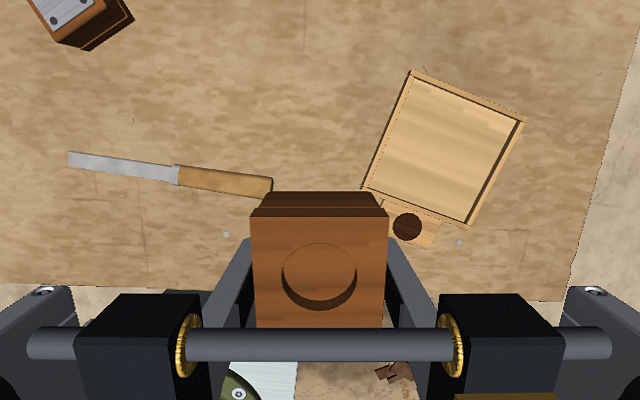

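Run:
```python
from h import *
c=eyes.camera('wrist')
q=at_z(c,[[412,70],[527,119],[471,226],[361,188]],14)[:,:2]
print(q.round(1),q.mean(0),[np.linalg.norm(q[i]-q[i-1]).round(1) for i in range(4)],np.degrees(np.arctan2(*(q[0]-q[3])[::-1])))
print(at_z(c,[408,227],8))
m=q.mean(0); a=np.degrees(np.arctan2(*(q[0]-q[3])[::-1])); to(m[0],m[1],110,a)
```

```text
[[ 538.  -248.6]
 [ 502.5 -386.7]
 [ 370.5 -354.5]
 [ 403.2 -213.2]] [ 453.53165645 -300.73592604] [np.float64(139.4), np.float64(142.6), np.float64(135.9), np.float64(145.1)] -14.716393444676623
[[ 358.71332743 -279.64322916    8.        ]]
tcp [ 410.  -160.7  298.7] yaw 6.2 gap 63.9 F [-0.2  0.3 -1.9] t 14.75
offset [ 28.1 143.9] 188.7 spin 21.0
```

Emit:
drive_tool --rows '[{"offset": [5.6, 28.8, 0], "spin": 0, "jaw": 55}, {"offset": [5.6, 28.8, 0], "spin": 0, "jaw": 55}, {"offset": [5.6, 28.8, 0], "spin": 0, "jaw": 55}, {"offset": [5.6, 28.8, 0], "spin": 0, "jaw": 55}, {"offset": [5.6, 28.8, 0], "spin": 0, "jaw": 55}, {"offset": [0, 0, 30], "spin": 7, "jaw": 55}, {"offset": [0, 0, 30], "spin": 7, "jaw": 55}, {"offset": [0, 0, 30], "spin": 7, "jaw": 55}, {"offset": [0, 0, 25], "spin": 0, "jaw": 55}, {"offset": [0, 0, 20], "spin": 0, "jaw": 55}, {"offset": [0, 0, 20], "spin": 0, "jaw": 55}, {"offset": [0, 0, 10], "spin": 0, "jaw": 55}, {"offset": [0, 0, 8], "spin": 0, "jaw": 55}, {"offset": [0, 0, 0], "spin": 0, "jaw": 55}]'

```text
clock: 16.15
eef_pos: [453.2, -300.7, 124.9]
eef_rot: [-3.141, 0.001, -0.257]
wrist_force: [-0.4, -0.6, -2.0]
finger_gap: 64.0
```

Run:
```python
from h import *
to(453.5,-300.7,114)
```

```text
tcp [ 453.2 -300.7  124.9] yaw -14.7 gap 64.0 F [-0.4 -0.6 -2. ] t 16.15
offset [ 0.3 -0. ] 10.9 spin None
```

Emit:
drive_tool --rows '[{"offset": [0, 0, 5], "spin": 0, "jaw": 55}, {"offset": [0, 0, 3], "spin": 0, "jaw": 55}, {"offset": [0, 0, 1.5], "spin": 0, "jaw": 55}, {"offset": [0, 0, 1], "spin": 0, "jaw": 55}, {"offset": [0, 0, 0.7], "spin": 0, "jaw": 55}, {"offset": [0, 0, 0], "spin": 0, "jaw": 55}]'

```text
clock: 16.75
eef_pos: [453.1, -300.9, 114.4]
eef_rot: [3.142, -0.0, -0.257]
wrist_force: [-0.6, -0.8, -1.6]
finger_gap: 63.9
```

Emit:
drive_tool --rows '[{"offset": [0, 0, 0.7], "spin": 0, "jaw": 55}, {"offset": [0, 0, 0.7], "spin": 0, "jaw": 55}, {"offset": [0, 0, 0], "spin": 0, "jaw": 55}]'

```text
clock: 17.05
eef_pos: [453.1, -300.9, 112.9]
eef_rot: [3.142, -0.0, -0.257]
wrist_force: [-0.4, 0.7, -2.1]
finger_gap: 63.8
```

Emit:
drive_tool --rows '[{"offset": [0, 0, 0.7], "spin": 0, "jaw": 55}, {"offset": [0, 0, 0.7], "spin": 0, "jaw": 55}, {"offset": [0, 0, 0], "spin": 0, "jaw": 55}]'

```text
clock: 17.35
eef_pos: [453.2, -300.9, 112.9]
eef_rot: [3.141, -0.0, -0.257]
wrist_force: [-6.7, 5.0, 16.5]
finger_gap: 64.4
```

Run:
```python
from h import *
c=slope(); feet(c,52,62)
```

```text
120 [ 523.1 -322.2   -0.7]
134 [ 516.4 -320.4   14.8]
148 [ 507.9 -318.2    5.3]
162 [ 499.7 -316.1    4.8]
176 [ 491.3 -313.9    4. ]
190 [ 482.8 -311.7    3.8]
204 [ 484.  -311.9   37.3]
218 [ 483.2 -311.6   56.2]
232 [ 476.7 -309.9   56.7]
246 [ 465.7 -307.1   47.1]
260 [ 458.  -305.1   46.7]
274 [ 449.9 -303.    46. ]
288 [ 442.7 -301.1   47.4]
tcp [ 453.2 -300.9  112.9] yaw -14.7 gap 63.8 F [-6.3  5.1 16.9] t 17.4
offset [  12.2 -176.8] None spin None
px [  225   213   189   115 12156] medz 56.6 rect [ 455.1 -303.7] [88.1 61.1] 75.6
```

Emit:
drive_tool --rows '[{"offset": [0, 0, -1], "spin": 0, "jaw": 64}, {"offset": [0, 0, 0], "spin": 0, "jaw": 74}, {"offset": [0, 0, 0], "spin": 0, "jaw": 74}, {"offset": [0, 0, -10], "spin": 0, "jaw": 74}, {"offset": [0, 0, -30], "spin": 0, "jaw": 74}, {"offset": [0, 0, -45], "spin": 0, "jaw": 74}, {"offset": [0, 0, -45], "spin": 0, "jaw": 85}, {"offset": [-1, -35, 0], "spin": 0, "jaw": 85}, {"offset": [-1, -35, 0], "spin": 0, "jaw": 85}, {"offset": [-1, -35, 0], "spin": 0, "jaw": 85}, {"offset": [-1, -35, 0], "spin": 0, "jaw": 85}, {"offset": [-1, -35, 0], "spin": 0, "jaw": 85}, {"offset": [-1, -35, 0], "spin": 0, "jaw": 85}, {"offset": [-1, -35, 0], "spin": 0, "jaw": 85}, {"offset": [-1, -35, 0], "spin": 0, "jaw": 85}, {"offset": [-1, -35, 0], "spin": 0, "jaw": 85}, {"offset": [-1, -35, 0], "spin": 0, "jaw": 85}, {"offset": [-2, -39, 0], "spin": 0, "jaw": 85}]'

```text
clock: 19.2
eef_pos: [540.6, 79.7, 243.4]
eef_rot: [-3.141, -0.001, -0.258]
wrist_force: [1.2, 0.2, 1.1]
finger_gap: 84.7
```

Emit:
drive_tool --rows '[{"offset": [0, 0, 0], "spin": -8.2, "jaw": 85}, {"offset": [0, 0, 0], "spin": -8.2, "jaw": 85}, {"offset": [0, 0, 0], "spin": -8.2, "jaw": 85}, {"offset": [0, 0, 0], "spin": -8.2, "jaw": 85}, {"offset": [0, 0, 0], "spin": -8.2, "jaw": 85}, {"offset": [0, 0, 0], "spin": -8.2, "jaw": 85}, {"offset": [0, 0, 0], "spin": 0, "jaw": 85}]'

```text
clock: 19.9
eef_pos: [540.5, 78.4, 243.2]
eef_rot: [3.141, -0.0, 0.604]
wrist_force: [0.0, 0.3, 0.0]
finger_gap: 84.7
```

Run:
```python
from h import *
c=eyes.camera('wrist'); feet(c,46,57)
to(539.8,79.2,100,34.6)
t=eyes.camera('top'); feet(t,50,63,200)
```

```text
px [600   0  40  62 806] medz 51.8 rect [783.8 -40.1] [52.4 25.6] 67.4
px [ 280  129   74   72 5176] medz 51.1 rect [564.2  96.8] [63.  63.8] 34.7
tcp [540.5  78.4 243.1] yaw 34.3 gap 84.5 F [-0.5 -0.2 -0.2] t 19.95
offset [-0.1 -1. ] 143.1 spin -0.3
px [358 117  37  25 838] medz 54.7 rect [ 777.8 -159.7] [98.6 67.5] 88.1
px [422 233  29  29 472] medz 58.3 rect [ 455.4 -303. ] [66.5 65.1] 75.2
```

Emit:
drive_tool --force 3 --rows '[{"offset": [0, -1.2, 35], "spin": -0.3, "jaw": 85}, {"offset": [0, 0, 35], "spin": 0, "jaw": 85}, {"offset": [0, 0, 30], "spin": 0, "jaw": 85}, {"offset": [0, 0, 25], "spin": 0, "jaw": 80}, {"offset": [0, 0, 18], "spin": 0, "jaw": 75}, {"offset": [0, 0, 0], "spin": 0, "jaw": 60}, {"offset": [0, 0, 0], "spin": 0, "jaw": 55}, {"offset": [0, 0, 0], "spin": 0, "jaw": 55}, {"offset": [0, 0, 0], "spin": 0, "jaw": 55}, {"offset": [0, 0, 0], "spin": 0, "jaw": 55}, {"offset": [0, 0, -20], "spin": 0, "jaw": 55}, {"offset": [-8, 0, -25], "spin": 0, "jaw": 55}, {"offset": [-8, 0, 15], "spin": 0, "jaw": 55}, {"offset": [-8, 0, -20], "spin": 0, "jaw": 55}, {"offset": [-8, 0, 15], "spin": 0, "jaw": 55}, {"offset": [-8, 0, -20], "spin": 0, "jaw": 55}, {"offset": [-8, 0, 15], "spin": 0, "jaw": 55}, {"offset": [-8, 0, -20], "spin": 0, "jaw": 55}, {"offset": [0, 0, 0], "spin": 0, "jaw": 55}]'

```text
clock: 21.9
eef_pos: [494.1, 47.2, 161.1]
eef_rot: [3.14, -0.002, 0.606]
wrist_force: [0.3, -0.7, -1.4]
finger_gap: 64.1
```

Run:
```python
from h import *
c=slope(); cv2.imwrite('pics/w9.png',c['color'])
```

```text
120 [552.6  86.3  -1. ]
134 [544.1  80.5  -1.8]
148 [540.5  78.2  48.8]
162 [534.9  74.4  59.5]
176 [529.7  70.9  68.6]
190 [525.1  67.7  78.1]
204 [520.8  64.8  86.5]
218 [515.5  61.1  89.7]
232 [510.2  57.4  92.4]
246 [501.5  51.3  86. ]
260 [490.8  43.8  76.4]
274 [479.5  35.9  67.9]
288 [437.3   6.1  -0.5]
tcp [494.2  47.4 160.3] yaw 34.7 gap 64.0 F [-0.1  0.3 -1.2] t 21.95
offset [-89.8 157.3] None spin None
```

Emit:
drive_tool --rows '[{"offset": [0, 0, 20], "spin": 0, "jaw": 55}, {"offset": [0, 0, -25], "spin": 0, "jaw": 55}, {"offset": [0, 0, 25], "spin": 0, "jaw": 55}, {"offset": [0, 0, -25], "spin": 0, "jaw": 55}, {"offset": [0, 0, 25], "spin": 0, "jaw": 55}, {"offset": [0, 0, -25], "spin": 0, "jaw": 55}, {"offset": [0, 0, 25], "spin": 0, "jaw": 55}, {"offset": [0, 0, -25], "spin": 0, "jaw": 55}, {"offset": [0, 0, 0], "spin": 0, "jaw": 55}]'

```text
clock: 22.85
eef_pos: [494.8, 47.7, 165.7]
eef_rot: [3.14, -0.002, 0.607]
wrist_force: [0.1, 0.2, -0.8]
finger_gap: 64.1
```

Run:
```python
from h import *
c=slope(); cv2.imwrite('pics/w9.png',c['color'])
```

```text
120 [5.533e+02 8.680e+01 3.000e-01]
134 [ 5.448e+02  8.090e+01 -4.000e-01]
148 [536.   74.7  -1.4]
162 [527.1  68.6  -0.8]
176 [526.7  68.6  50.8]
190 [525.9  68.3  82.7]
204 [521.6  65.3  91.1]
218 [515.6  61.2  91.9]
232 [509.1  56.6  91.3]
246 [502.4  51.9  90.7]
260 [495.5  47.1  90.4]
274 [488.4  42.1  90. ]
288 [435.6   4.8  -1.1]
tcp [494.5  47.7 164.9] yaw 34.8 gap 63.9 F [-0.1 -0.3 -1.2] t 22.9
offset [-90.2 157.3] None spin None
```

Emit:
drive_tool --rows '[{"offset": [0, 0, 8], "spin": 0, "jaw": 55}, {"offset": [0, 0, 7], "spin": 0, "jaw": 55}, {"offset": [0, 0, 5], "spin": 0, "jaw": 55}, {"offset": [0, 0, 3], "spin": 0, "jaw": 55}, {"offset": [0, 0, 2], "spin": 0, "jaw": 55}, {"offset": [0, 0, 1.5], "spin": 0, "jaw": 55}, {"offset": [0, 0, 1.5], "spin": 0, "jaw": 55}, {"offset": [0, 0, 0], "spin": 0, "jaw": 55}]'

```text
clock: 23.7
eef_pos: [494.0, 47.5, 136.7]
eef_rot: [3.141, -0.001, 0.607]
wrist_force: [-0.4, 1.6, 2.6]
finger_gap: 63.9
```

Run:
```python
from h import *
c=slope()
```

```text
120 [ 5.529e+02  8.740e+01 -1.000e-01]
134 [545.3  82.1  -0.9]
148 [537.6  76.8  -0.8]
162 [ 5.298e+02  7.130e+01 -4.000e-01]
176 [525.9  68.7  23.7]
190 [525.3  68.4  55.6]
204 [521.3  65.7  64.8]
218 [514.6  61.   62.9]
232 [508.4  56.7  63.3]
246 [502.5  52.6  65. ]
260 [494.7  47.1  61.9]
274 [488.7  42.9  64. ]
288 [4.495e+02 1.530e+01 1.000e-01]
tcp [493.9  47.5 136.7] yaw 34.8 gap 63.9 F [0.9 2.3 2.4] t 23.75
offset [-89.7 157.4] None spin None
```

Emit:
drive_tool --force 3 --rows '[{"offset": [0, 0, 0], "spin": 0, "jaw": 76}, {"offset": [0, 0, 0], "spin": 0, "jaw": 76}, {"offset": [-10.5, 0, 0], "spin": 0, "jaw": 76}, {"offset": [0, 0, 20], "spin": 0, "jaw": 76}, {"offset": [0, 0, 16.5], "spin": 0, "jaw": 76}, {"offset": [0, 0, 0], "spin": 0, "jaw": 60}, {"offset": [0, 0, 0], "spin": 0, "jaw": 55}, {"offset": [0, 0, 0], "spin": 0, "jaw": 55}, {"offset": [0, 0, 0], "spin": 0, "jaw": 55}, {"offset": [0, 0, 0], "spin": 0, "jaw": 55}, {"offset": [0, 0, -20], "spin": 0, "jaw": 55}, {"offset": [0, 0, -25], "spin": 0, "jaw": 55}, {"offset": [0, 0, 15], "spin": 0, "jaw": 55}, {"offset": [0, 0, -20], "spin": 0, "jaw": 55}, {"offset": [0, 0, 15], "spin": 0, "jaw": 55}, {"offset": [0, 0, -20], "spin": 0, "jaw": 55}, {"offset": [0, 0, 15], "spin": 0, "jaw": 55}, {"offset": [0, 0, -15], "spin": 0, "jaw": 55}, {"offset": [0, 0, 0], "spin": 0, "jaw": 55}]'

```text
clock: 25.65
eef_pos: [485.7, 41.5, 156.3]
eef_rot: [3.14, -0.002, 0.607]
wrist_force: [-0.3, -0.6, -1.5]
finger_gap: 64.1
```

Run:
```python
from h import *
c=slope(); cv2.imwrite('pics/w10.png',c['color'])
```

```text
120 [5.442e+02 8.090e+01 1.000e-01]
134 [536.1  75.2   0.7]
148 [527.7  69.4   0. ]
162 [ 5.192e+02  6.340e+01 -1.000e-01]
176 [526.8  69.3  96.3]
190 [524.7  67.9 111.8]
204 [521.3  65.6 117.7]
218 [516.7  62.3 118.2]
232 [511.7  58.9 117.9]
246 [506.7  55.4 118.1]
260 [501.6  51.8 118.2]
274 [496.2  48.1 118. ]
288 [490.9  44.4 118.3]
tcp [485.5  41.5 155.6] yaw 34.8 gap 64.0 F [ 0.6  0.4 -1.1] t 25.7
offset [-79.3 157.4] None spin None
```

Emit:
drive_tool --rows '[{"offset": [0, 0, 20], "spin": 0, "jaw": 55}, {"offset": [0, 0, -35], "spin": 0, "jaw": 55}, {"offset": [0, 0, 30], "spin": 0, "jaw": 55}, {"offset": [0, 0, -35], "spin": 0, "jaw": 55}, {"offset": [0, 0, 30], "spin": 0, "jaw": 55}, {"offset": [0, 0, -30], "spin": 0, "jaw": 55}, {"offset": [0, 0, 30], "spin": 0, "jaw": 55}, {"offset": [0, 0, -30], "spin": 0, "jaw": 55}, {"offset": [0, 0, 0], "spin": 0, "jaw": 55}]'

```text
clock: 26.6
eef_pos: [486.0, 41.5, 176.5]
eef_rot: [3.14, -0.002, 0.607]
wrist_force: [-0.2, 0.1, -1.5]
finger_gap: 63.7
```

Run:
```python
from h import *
c=slope(); cv2.imwrite('pics/w10.png',c['color'])
```

```text
120 [5.442e+02 8.030e+01 5.000e-01]
134 [535.3  74.2  -0. ]
148 [526.2  67.8  -0.6]
162 [527.4  69.2  78.5]
176 [522.4  65.7  88.2]
190 [518.3  62.9  99.1]
204 [514.3  60.2 108.2]
218 [509.8  57.1 113.1]
232 [502.1  51.7 107.8]
246 [494.   46.  102.7]
260 [483.9  38.9  94.5]
274 [475.3  32.9  91.5]
288 [422.3  -4.6   0.7]
tcp [485.7  41.5 175.7] yaw 34.8 gap 64.0 F [ 0.2 -1.2 -0.6] t 26.65
offset [-79.5 157.2] None spin None
```

Emit:
drive_tool --rows '[{"offset": [0, 0, 25], "spin": 0, "jaw": 55}, {"offset": [0, 0, -30], "spin": 0, "jaw": 55}, {"offset": [0, 0, 30], "spin": 0, "jaw": 55}, {"offset": [0, 0, -30], "spin": 0, "jaw": 55}, {"offset": [0, 0, 30], "spin": 0, "jaw": 55}, {"offset": [0, 0, -30], "spin": 0, "jaw": 55}, {"offset": [0, 0, 30], "spin": 0, "jaw": 55}, {"offset": [0, 0, -30], "spin": 0, "jaw": 55}, {"offset": [0, 0, 0], "spin": 0, "jaw": 55}]'

```text
clock: 27.55
eef_pos: [486.0, 41.5, 181.3]
eef_rot: [3.14, -0.003, 0.607]
wrist_force: [0.9, 0.5, -1.2]
finger_gap: 64.0
```

Run:
```python
from h import *
c=slope(); cv2.imwrite('pics/w11.png',c['color'])
```

```text
120 [5.441e+02 8.020e+01 3.000e-01]
134 [ 5.35e+02  7.39e+01 -3.00e-01]
148 [ 5.258e+02  6.750e+01 -2.000e-01]
162 [5.164e+02 6.090e+01 4.000e-01]
176 [5.068e+02 5.420e+01 5.000e-01]
190 [515.3  60.7  89.3]
204 [508.6  56.1  89.8]
218 [502.6  51.9  92.8]
232 [492.9  45.1  84.1]
246 [485.7  40.1  85.1]
260 [483.3  38.5  97.8]
274 [476.5  33.8  98.9]
288 [470.4  29.5 101.6]
tcp [485.7  41.5 180.4] yaw 34.8 gap 64.0 F [ 0.2  0.3 -1.9] t 27.6
offset [-79.5 157.3] None spin None
```

View pics/w11.png

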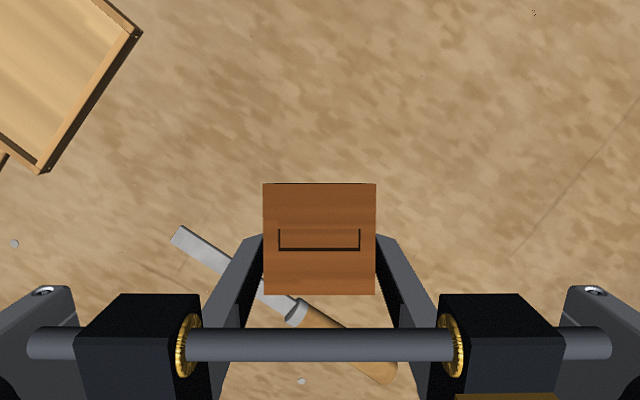

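Emit:
drive_tool --rows '[{"offset": [0, 0, 10], "spin": 0, "jaw": 55}, {"offset": [0, 0, 10], "spin": 0, "jaw": 55}, {"offset": [0, 0, 8], "spin": 0, "jaw": 55}, {"offset": [0, 0, 5], "spin": 0, "jaw": 55}, {"offset": [0, 0, 3], "spin": 0, "jaw": 55}, {"offset": [0, 0, 2], "spin": 0, "jaw": 55}, {"offset": [0, 0, 2], "spin": 0, "jaw": 55}, {"offset": [0, 0, 2], "spin": 0, "jaw": 55}, {"offset": [0, 0, 2], "spin": 0, "jaw": 55}, {"offset": [0, 0, 0], "spin": 0, "jaw": 55}]'

```text
clock: 28.6
eef_pos: [485.1, 41.5, 135.9]
eef_rot: [-3.142, 0.0, 0.607]
wrist_force: [-0.8, 0.2, -0.0]
finger_gap: 63.7
```

Run:
```python
from h import *
c=slope()
```

```text
120 [544.   81.3  -0.9]
134 [536.6  76.2  -0. ]
148 [ 5.289e+02  7.080e+01 -5.000e-01]
162 [520.9  65.2  -1.3]
176 [ 5.131e+02  5.980e+01 -2.000e-01]
190 [510.7  58.3  27.8]
204 [509.5  57.5  52.1]
218 [502.8  52.8  51.8]
232 [496.4  48.4  52.9]
246 [486.5  41.5  44.9]
260 [481.1  37.7  49.9]
274 [476.6  34.6  56.1]
288 [469.4  29.6  56.4]
tcp [485.2  41.5 135.9] yaw 34.8 gap 63.5 F [-0.9  0.2 -0.4] t 28.65
offset [-79.1 157.4] None spin None
```

Emit:
drive_tool --rows '[{"offset": [0, 0, 1.5], "spin": 0, "jaw": 55}, {"offset": [0, 0, 1.5], "spin": 0, "jaw": 55}, {"offset": [0, 0, 1.5], "spin": 0, "jaw": 55}, {"offset": [0, 0, 1], "spin": 0, "jaw": 55}, {"offset": [0, 0, 0], "spin": 0, "jaw": 55}]'

```text
clock: 29.15
eef_pos: [485.2, 41.5, 130.4]
eef_rot: [3.142, 0.0, 0.607]
wrist_force: [-0.5, 0.1, -0.8]
finger_gap: 64.0
```

Run:
```python
from h import *
c=slope()
```

```text
120 [544.2  81.4  -1.1]
134 [536.9  76.3  -1.7]
148 [5.295e+02 7.120e+01 2.000e-01]
162 [521.8  65.8  -0.6]
176 [513.8  60.2  -2. ]
190 [508.3  56.4  10.5]
204 [509.3  57.3  45.7]
218 [504.3  53.8  51.3]
232 [497.9  49.4  51.9]
246 [491.2  44.7  51.9]
260 [480.6  37.3  43. ]
274 [477.2  34.9  51.8]
288 [470.4  30.2  52.9]
tcp [485.2  41.5 130.4] yaw 34.7 gap 64.3 F [-0.1 -0.3 -0.8] t 29.2
offset [-79.1 157.5] None spin None
```

Emit:
drive_tool --force 20 --rows '[{"offset": [0, 0, 0], "spin": 0, "jaw": 76}, {"offset": [0, 0, 0], "spin": 0, "jaw": 76}, {"offset": [-3, 0, 0], "spin": 0, "jaw": 76}, {"offset": [0, 0, 14], "spin": 0, "jaw": 76}, {"offset": [0, 0, 10], "spin": 0, "jaw": 76}, {"offset": [0, 0, 0], "spin": 0, "jaw": 60}, {"offset": [0, 0, 0], "spin": 0, "jaw": 55}, {"offset": [0, 0, 0], "spin": 0, "jaw": 55}, {"offset": [0, 0, 0], "spin": 0, "jaw": 55}, {"offset": [0, 0, -30], "spin": 0, "jaw": 55}, {"offset": [0, 0, -40], "spin": 0, "jaw": 55}, {"offset": [4, -28, -40], "spin": 0, "jaw": 55}, {"offset": [4, -28, -40], "spin": 0, "jaw": 55}, {"offset": [4, -28, -40], "spin": 0, "jaw": 55}, {"offset": [5, -28, 0], "spin": 0, "jaw": 55}, {"offset": [5, -28, 0], "spin": 0, "jaw": 55}, {"offset": [0, 0, 0], "spin": 0, "jaw": 55}]'

```text
clock: 30.9
eef_pos: [419.8, 169.3, 297.1]
eef_rot: [-3.142, -0.001, 0.609]
wrist_force: [0.5, -0.1, -2.0]
finger_gap: 63.8
```

Run:
```python
from h import *
c=eyes.camera('wrist'); cv2.imwrite('pics/w12.png',c['color'])
to(451,314,115)
print(cv2.minMaxLoc(c['depth']))
```

```text
tcp [420.4 168.2 296.9] yaw 34.9 gap 63.5 F [ 0.1 -0.5 -1.7] t 30.95
offset [ 108.5 -102.1] 181.9 spin None
(0.0, 1514.06689453125, (213, 0), (410, 398))
```

View pics/w12.png

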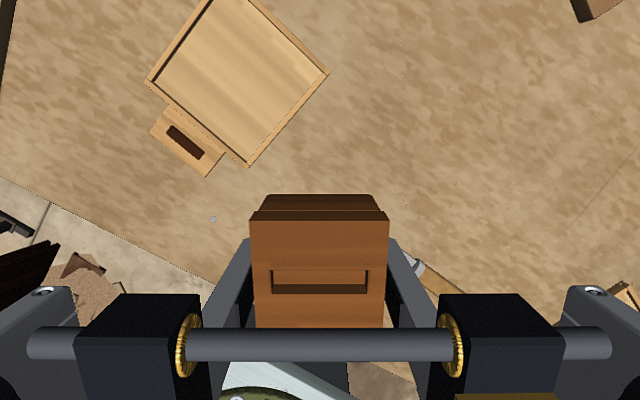

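Run:
```python
from h import *
c=eyes.camera('wrist')
q=at_z(c,[[147,79],[248,166],[328,72]],14)[:,:2]; b=at_z(c,[185,142],8)[0,:2]
m=(q[0]+q[2])/2; a=np.degrees(np.arctan2(*(q[2]-q[1])[::-1]))
print(q.round(1),m,np.linalg.norm(q[0]-q[1]),np.linalg.norm(q[2]-q[1]),a,'badge',b,np.linalg.norm(m-b))
to(m[0],m[1],115,a)
```

```text
[[403.9 381.7]
 [385.3 242.9]
 [520.5 226. ]] [462.16920435 303.87667907] 140.06477479838296 136.1852914460961 -7.115763948592247 badge [366.02501776 317.41852479] 97.0931830762284
tcp [420.8 167.5 296.8] yaw 34.8 gap 63.8 F [ 0.1  0.  -0.6] t 31.0
offset [111.8 -88.3] 181.8 spin 41.9
```

Emit:
drive_tool --rows '[{"offset": [27.6, -22.2, 0], "spin": 0, "jaw": 55}, {"offset": [27.6, -22.2, 0], "spin": 0, "jaw": 55}, {"offset": [27.6, -22.2, 0], "spin": 0, "jaw": 55}, {"offset": [27.6, -22.2, 0], "spin": 0, "jaw": 55}, {"offset": [0, 0, 25], "spin": 8.4, "jaw": 55}, {"offset": [0, 0, 25], "spin": 8.4, "jaw": 55}, {"offset": [0, 0, 25], "spin": 8.4, "jaw": 55}, {"offset": [0, 0, 25], "spin": 8.4, "jaw": 55}, {"offset": [0, 0, 20], "spin": 8.4, "jaw": 55}, {"offset": [0, 0, 15], "spin": 0, "jaw": 55}, {"offset": [0, 0, 0], "spin": 0, "jaw": 55}]'

```text
clock: 32.1
eef_pos: [461.0, 302.0, 159.5]
eef_rot: [3.139, 0.003, -0.127]
wrist_force: [0.1, -0.4, -1.7]
finger_gap: 63.9
```

Run:
```python
from h import *
c=slope(); P=cloud(c)
m=(P[...,2]>9)&(P[...,2]<18); q=P[m]
a=np.radians(-7.1); d=q[:,:2]-[461,304]; u=d@[np.cos(a),np.sin(a)]; v=d@[-np.sin(a),np.cos(a)]
k=(abs(u)<90)&(abs(v)<90); u,v=u[k],v[k]
print('u',np.percentile(u,[1,2,98,99]).round(1),'v',np.percentile(v,[1,2,98,99]).round(1),'far u',np.median(u[(u>50)&(abs(v)<50)]),'v sides',np.median(v[(v>50)&(u<45)]),np.median(v[(v<-50)&(u<45)]))
to(461,304,112)
```

```text
120 [530.6 289.9   2.8]
134 [521.  291.2   5. ]
148 [511.  292.4   5.4]
162 [500.6 293.7   4.3]
176 [489.9 295.1   3.9]
190 [479.4 296.4   5. ]
204 [491.2 295.3  79.4]
218 [491.6 295.4 102.4]
232 [485.  296.3 103. ]
246 [478.9 297.1 104.9]
260 [471.6 298.  104.5]
274 [458.6 299.5  94.4]
288 [452.8 300.3  98.2]
tcp [461.4 302.4 161. ] yaw -7.3 gap 63.8 F [-0.3 -0.5 -0.4] t 32.15
offset [103.3 425.8] None spin None
u [-39.2 -35.1  70.7  70.8] v [-69.6 -69.3  72.6  72.8] far u 67.96209949053988 v sides 69.53859255891834 -66.36963872262712
tcp [461.4 302.4 161. ] yaw -7.3 gap 63.8 F [-0.3 -0.5 -0.4] t 32.15
offset [-0.6 -1.5] 49.0 spin None
```

Emit:
drive_tool --rows '[{"offset": [-1, -3, 18], "spin": 0, "jaw": 55}, {"offset": [0, 0, 14], "spin": 0, "jaw": 55}, {"offset": [0, 0, 8], "spin": 0, "jaw": 55}, {"offset": [0, 0, 4], "spin": 0, "jaw": 55}, {"offset": [0, 0, 2], "spin": 0, "jaw": 55}, {"offset": [0, 0, 1], "spin": 0, "jaw": 55}, {"offset": [0, 0, 0], "spin": 0, "jaw": 55}]'

```text
clock: 32.85
eef_pos: [460.6, 306.4, 114.9]
eef_rot: [-3.141, -0.0, -0.126]
wrist_force: [0.1, -0.2, -1.3]
finger_gap: 63.9
```

Emit:
drive_tool --rows '[{"offset": [0, 0, 1], "spin": 0, "jaw": 55}, {"offset": [0, 0, 1], "spin": 0, "jaw": 55}, {"offset": [0, 0, 0.7], "spin": 0, "jaw": 55}, {"offset": [0, 0, 0], "spin": 0, "jaw": 55}]'

```text
clock: 33.25
eef_pos: [460.4, 306.3, 111.8]
eef_rot: [3.142, 0.0, -0.126]
wrist_force: [-1.0, -0.2, -0.8]
finger_gap: 64.2
```

Emit:
drive_tool --rows '[{"offset": [0, 0, 0.6], "spin": 0, "jaw": 55}, {"offset": [0, 0, 0], "spin": 0, "jaw": 55}]'

```text
clock: 33.45
eef_pos: [460.5, 306.4, 111.5]
eef_rot: [-3.141, -0.0, -0.126]
wrist_force: [-0.2, -1.2, 2.9]
finger_gap: 64.0
```

Emit:
drive_tool --rows '[{"offset": [0, 0, 0.4], "spin": 0, "jaw": 55}, {"offset": [0, 0, 0], "spin": 0, "jaw": 64}, {"offset": [0, 0, 0], "spin": 0, "jaw": 74}, {"offset": [0, 0, 0], "spin": 0, "jaw": 74}, {"offset": [0, 0, -10], "spin": 0, "jaw": 74}, {"offset": [0, 0, -30], "spin": 0, "jaw": 74}, {"offset": [0, 0, -40], "spin": 0, "jaw": 74}, {"offset": [0, 0, -40], "spin": 0, "jaw": 74}, {"offset": [0, 35, -40], "spin": 0, "jaw": 74}, {"offset": [0, 35, -20], "spin": 0, "jaw": 74}, {"offset": [0, 35, 0], "spin": 0, "jaw": 74}, {"offset": [0, 35, 0], "spin": 0, "jaw": 74}, {"offset": [0, 35, 0], "spin": 0, "jaw": 74}, {"offset": [0, 35, 0], "spin": 0, "jaw": 74}, {"offset": [0, 0, 0], "spin": 0, "jaw": 74}]'

```text
clock: 34.95
eef_pos: [433.8, 97.5, 289.3]
eef_rot: [3.141, -0.001, -0.129]
wrist_force: [0.5, 0.6, 0.0]
finger_gap: 74.1
```

Run:
```python
from h import *
t=eyes.camera('top'); w=eyes.camera('wrist')
feet(t,50,63,200)
print('wrist'); feet(w,50,63,200)
cv2.imwrite('pics/fin.png',np.vstack([cv2.resize(t['color'][190:310,170:490],(800,300)),cv2.resize(w['color'],(480,300))[:, :].repeat(1,0) if 0 else cv2.copyMakeBorder(cv2.resize(w['color'],(480,300)),0,0,0,320,0)]))
for n in ['chisel','sanding_block']:
    print(n,finder.find_in('top',n)[0]['uv'])
```

```text
px [358 117  37  25 853] medz 54.5 rect [ 778.2 -159.8] [97.7 67.5] 86.8
px [422 233  29  29 498] medz 58.2 rect [ 454.9 -303.5] [67.4 64.7] 75.6
px [192 238  27  27 544] medz 57.7 rect [461.2 304.5] [66.7 64.7] 83.1
wrist
px [  77  159   76   62 3528] medz 56.5 rect [459.4 304.3] [65.2 64.6] 82.9
chisel [338.2, 274.0]
sanding_block [291.5, 136.2]
```

View pics/fin.png

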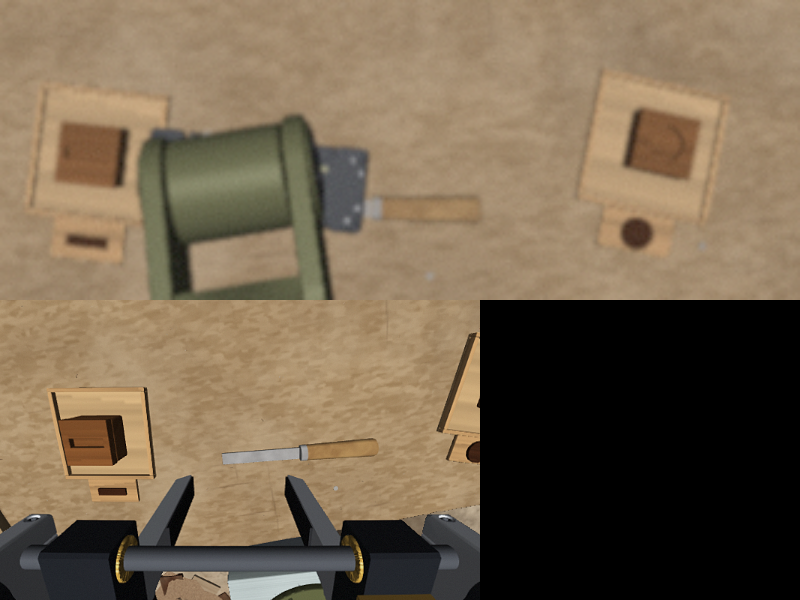

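The slotted foot is in the bar tray and the bored foot in the disc tray. Both are flat with the recess up (tops at about 57 mm, as expected on a 5 mm floor). The chisel and sanding block look unmoved.

```bash
python3 -c "
from cell import manip
print(manip.sign_off())"
```

```text
the job is handed in; nothing more can be done
None
```

The job is done and handed in at about 35 s of the 72 s allowed. Each foot is recess up and flat in its matching tray: the bored one (it stood on the right) in the disc tray, the slotted one (on the left) in the bar tray.

**How they were turned:** The tool can only point down, so I turned each foot in two quarter turns. I held it lightly (3 N) near one edge and let it swing in the pads, helped by small up-and-down jogs, then set it down on the table each time. I saw the recess before carrying each foot to its tray. Both were lowered until they touched the tray floor before I opened the jaws.

**Last checks:**
- **Height:** the foot tops measured 56.5 to 58.2 mm, against 57 mm expected.
- **Position:** both feet are within about 4 mm of their tray centres.
- **Bystanders:** the chisel and sanding block appear where they lay. The network put the chisel about 12 pixels off its first reading, but the arm hid part of it in that picture. It put the sanding block about 4 pixels off.
- **Force:** the highest wrist reading was about 19 N, when the bored foot touched the tray floor.

**Checks that disagreed:** the bar tray's sides first measured 136 to 140 mm instead of 144 mm. I re-measured its rim from close above and moved the foot about 3 mm before setting it down.

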